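# Rock the stuck shifter handle out of its clamp stand

### The job

The gold shifter handle is wedged between the two stiff red jaws of its clamp stand and will not pull straight out. Keeping its foot down in the stand, rock it well over to both sides, towards one jaw and then the other, so that both jaws are pushed well open; then stand it straight, pull it up out of the stand and set it down gently, standing upright in the white tray.

Things in the scene. Friction and masses are not known exactly. Their poses are not given: they have to be found in the camera images.
- gold_handle: Gold-topped handle, 150 mm tall, 0.25 kg. Shaft 30 x 30 mm, dark steel, up to 62 mm; round gold grip, 38 mm across from 86 to 134 mm (grasp at 108, closing along x). Side ears 22 mm out along +y and -y, 40-48 mm up. Origin: centre of the foot's underside; z up, y from jaw to jaw. It starts upright, foot 12 mm above the desk in the stand's shallow seat. A like stand holds a black handle.
- jaw_left (a joint): Red jaw on the handle's +y side, sliding out along +y; m: 0 to 0.0015 (closed) at start, 0.018 fully out, clear of the ear from 0.007. Stiff (9 N friction), no spring: stays where pushed. Its lip over the ear stops a straight pull after 6 mm. Leaning the handle about its x axis, over its foot, towards the jaw pushes it out, about 1 mm per degree after 2 degrees: 12 to 16 degrees is right.
- jaw_right (a joint): Like jaw_left, on the handle's -y side, sliding out along -y; 0 to 0.0015 m closed, clear from 0.007, 0.018 fully out. Both are enclosed, moved only by the handle. The fixed stand is 160 mm long (handle's y), 90 mm wide, 76 mm high to the top of the jaws; its seat has 2 mm play and a 6 mm rim, so the handle rolls over the edge of its foot, 15 mm from its axis.
- tray: White square open tray fixed to the desk, 140 x 140 mm outside, walls 4 mm thick and 25 mm high, floor 4 mm thick. Origin: centre of its underside, on the desk; z up, x and y along its sides. Empty at the start.
Things that resemble listed ones, but are neither listed nor needed, are in the scene too. What is shaped like the gold_handle but green or pink is not meant.

How it is judged (in metres and radians):
On the way:
1. both jaws have been pushed at least 7 mm open by rocking, with the handle's foot still down in the stand (value of joint each of jaw_left, jaw_right above 0.007 m and height (world z) of gold_handle below 0.03 m), for 0.1 s.
At the end, for the whole second after the job is handed in: The gold handle stands upright (within about 10 degrees) on the floor of the white tray, its foot wholly inside the walls (origin within 56 mm of the tray's centre along each side), released and at rest (x of gold_handle in the frame of tray between -0.056 and 0.056 m and y of gold_handle in the frame of tray between -0.056 and 0.056 m and z of gold_handle in the frame of tray below 0.012 m and angle between gold_handle's own z axis and vertical below 0.17 rad and linear speed of gold_handle below 0.02 m/s); the robot touches nothing.
It fails at once if the handle is dropped (falls freely for more than about 25 mm) (linear speed of gold_handle above 0.7 m/s and contact force between the fingers and gold_handle below 0.1 N).
It also fails if it takes over 51 s, if anything falls off the work surface, if the arm or the gripper's body presses on something with over 40 N, if the wrist force passes 120 N, or if a joint passes its speed limit or range.

### The arm

A 6-joint arm with a two-finger parallel gripper is mounted at the origin on the work surface. World frame = base frame: x ahead of the robot, y to its left, z up, the work surface at z = 0. Lengths are in mm, angles in rad, forces in N, time in s.
With the tool pointing down it reaches from about 275 to 750 mm from the base axis. Payload 10.2 kg.
Tool frame: the origin (TCP) lies at the very end of the fingers, on their centre line; the grasp point (between the pads) lies 19 mm behind it; x points along the fingers, z is the direction in which the jaws open and shut, and the axes are right-handed (so a half turn about x gives the same grasp; the last joint's range is limited). The gripper opens to 88 mm and grips with 3 to 60 N. Pads are 18 mm wide; open, the fingers measure 123 mm over their backs; the gripper's body (75 mm by 187 mm) begins 45 mm behind the grasp point.
Start: joints at [0.98, 0.313, 1.498, -0, 1.331, -0.223], TCP at [188.784, 489.89, 238.72] pointing down, gripper open.
Joint ranges: [-2.94, 2.94], [-0.97, 2.17], [0.19, 2.56], [-1.23, 4.37], [0.02, 3.11], [-2.88, 2.88]. Speed limits (rad/s): [2.39, 2.39, 3.01, 3.14, 3.14, 3.14].

### API

Orientations are given as a rotation vector (axis times angle).
In Python, from station import arm gives the robot as it stands.
- The arm moves only by the tool play_rows, never from a script. Its argument "rows" is a list of rows, each an object with "dp": the shift along the tool's x, y, z in m, a list of three; "rotation": the turn, a rotation vector about the tool's x, y, z in rad, a list of three; "grip": the opening in per cent of the stroke, from 0 (shut) to 100 (fully open). A call has 1 to 12 rows; each row shifts and turns the pose as measured when the row begins, along the tool's axes as they then stand; what a row does not reach is not made up. A row lasts 1/8 s, in which the tool goes at most 62.5 mm and 10.7 degrees, less where a joint would pass 70% of its speed; a pose out of reach is approached as far as the arm can. A call with a gripper value outside its range is refused whole. The fingers move at their own pace and stop on an object; "grip_force" is the grip in N (left out, the last holds). Time passes only in rows, so rows that do not move let the fingers close. It gives the time, the measured TCP pose, the force and the opening at its end, in the units of the state.
- arm.read_state(): the state, without advancing time (a new reading comes with each control period).
- arm.camera(name): name is "scene" or "top" or "wrist"; returns the picture (400x640x3 uint8, red, green, blue); there is no depth.
- arm.camera_info(name): a dict with "K" (3x3 intrinsics, pixels), "distortion" ([k1, k2, p1, p2, k3] as OpenCV has them; the pictures are not rectified), "R" (3x3) and "t" (3): a world point X has camera coordinates R X + t; the wrist camera has in their place "hand_eye" (4x4, takes a point from camera to tool coordinates, whose origin is the TCP and whose axes are the tool frame's). Camera axes: x right, y down, z forward; pixel columns grow to the right and rows downward; lengths in mm; the calibration is good to about 2 mm. A picture is of the moment at which its call begins: read the wrist's pose just before it. camera_info takes no time and is no camera call.
- arm.hand_in(): hands the job in, once; it reports no verdict.
The state is a dict: "time_s": time; "joints": joint angles; "qd": joint speeds; "effort": joint torques, N m; "tool_pos": TCP position; "ee_rot": TCP orientation; "wrist_force": force on the tool from outside, world axes, zero at the start; "ft_torque": the same for the moment, N m; "width": finger opening in mm.
Only numpy, scipy, OpenCV 4.12 (cv2) and the standard library are available. Lean on these libraries where they do the work, as an engineer would, in place of code of your own. Each camera call takes 0.05 s, during which the arm holds its last target.

## Working session

There is one attempt and no reset: what is moved stays moved. The work goes in short steps, Python scripts to look and compute and a tool call to move; the robot and the scene stay as the last step left them, time stands still between calls to the robot, and variables do not carry over. Pictures are saved under pics/ and viewed, and the job is handed in when it is done.

Besides the shell and the picture viewer there is one more tool, called after ">>>" by a JSON object that holds its "fn" and its "kwargs", one argument or row to a line. play_rows: Moves the arm, as the interface text tells. Its arguments: {"type":"object","properties":{"rows":{"type":"array"},"grip_force":{"type":"number"}},"required":["rows"]}

```bash
mkdir -p pics
python3 - <<'E'
from station import arm
import cv2
s=arm.read_state();print(s)
for n in("scene","top"):
    cv2.imwrite(f"pics/{n}0.png",arm.camera(n)[:,:,::-1])
    print(n,arm.camera_info(n))
print(arm.camera_info("wrist"))
E
```

```text
{'time_s': 0.0, 'joints': array([ 9.79608287e-01,  3.13414297e-01,  1.49840889e+00, -1.58117209e-05,
        1.33098179e+00, -2.23373742e-01]), 'qd': array([1.58286319e-03, 7.86046323e-04, 5.94994633e-04, 6.90723247e-05,
       1.06308008e-04, 3.74400153e-04]), 'effort': array([ 3.46988390e-04, -4.02202427e+01, -2.52273810e+01,  6.95570698e-02,
        3.51147680e-02, -1.15359367e-04]), 'tool_pos': array([188.64570698, 489.68484888, 238.18994775]), 'ee_rot': array([-0.9346661 ,  1.36220049,  0.93390361]), 'wrist_force': array([-0.320393  , -0.2964489 ,  0.28087342]), 'ft_torque': array([ 0.02563448, -0.03906382,  0.01415414]), 'width': 87.84465050360085}
scene {'K': array([[499.17885243,   0.        , 319.00708613],
       [  0.        , 499.17885243, 204.6390095 ],
       [  0.        ,   0.        ,   1.        ]]), 'distortion': array([0.05236317, 0.        , 0.        , 0.        , 0.        ]), 'R': array([[ 0.71269583,  0.70122173, -0.01878102],
       [ 0.45885572, -0.48628078, -0.74362788],
       [-0.53058088,  0.52136272, -0.66832989]]), 't': array([-369.67072932, -226.0296
[... 386 characters left out ...]
0.14057964,  0.01244875, -0.98999111]]), 't': array([4.80528542e-01, 5.31809376e+02, 1.12639161e+03])}
{'K': array([[344.50326016,   0.        , 321.25118146],
       [  0.        , 344.50326016, 197.81764812],
       [  0.        ,   0.        ,   1.        ]]), 'distortion': array([0.00440314, 0.        , 0.        , 0.        , 0.        ]), 'hand_eye': array([[ 8.33657385e-04, -3.13784962e-01,  9.49493708e-01,
        -1.46518399e+02],
       [ 5.26018407e-04, -9.49493769e-01, -3.13785444e-01,
         8.27795658e+01],
       [ 9.99999514e-01,  7.61040721e-04, -6.26495826e-04,
         4.27549874e-01],
       [ 0.00000000e+00,  0.00000000e+00,  0.00000000e+00,
         1.00000000e+00]])}
```

View pics/scene0.png

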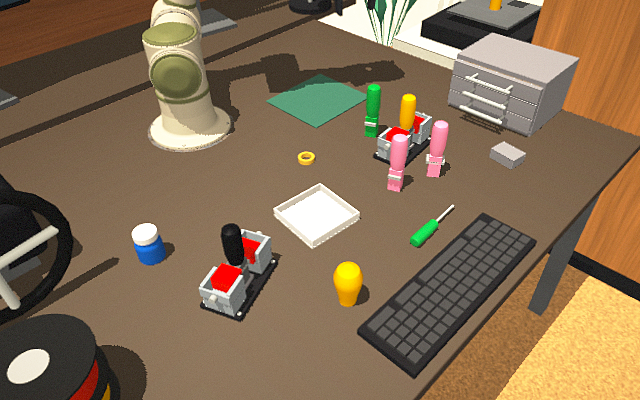

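View pics/top0.png

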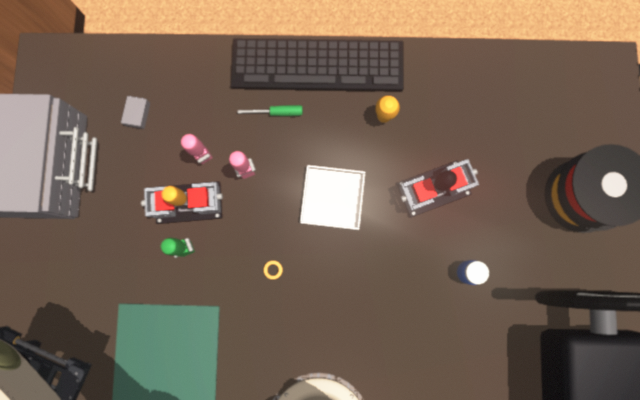

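```bash
cat > h.py <<'E'
import numpy as np,cv2
from station import arm
from scipy.spatial.transform import Rotation as Ro
def cam(n,s=None):
    i=arm.camera_info(n);K=i["K"];d=i["distortion"]
    if n=="wrist":
        R=Ro.from_rotvec(s["ee_rot"]).as_matrix();T=np.eye(4);T[:3,:3]=R;T[:3,3]=s["tool_pos"]
        M=np.linalg.inv(T@i["hand_eye"]);return K,d,M[:3,:3],M[:3,3]
    return K,d,i["R"],i["t"]
def onz(n,px,z,s=None):
    K,d,R,t=cam(n,s);px=np.array(px,float).reshape(-1,1,2)
    u=cv2.undistortPoints(px,K,d)[:,0]
    ray=np.c_[u,np.ones(len(u))]@R;c=-R.T@t
    return c+ray*((z-c[2])/ray[:,2])[:,None]
def proj(n,P,s=None):
    K,d,R,t=cam(n,s);return cv2.projectPoints(np.array(P,float).reshape(-1,3),cv2.Rodrigues(R)[0],t,K,d)[0][:,0]
E
python3 - <<'E'
import cv2
a=cv2.imread("pics/top0.png");b=cv2.imread("pics/scene0.png")
cv2.imwrite("pics/t1.png",cv2.resize(a[150:260,130:230],None,fx=5.4,fy=5.4,interpolation=2))
cv2.imwrite("pics/t2.png",cv2.resize(a[155:240,290:375],None,fx=6,fy=6,interpolation=2))
cv2.imwrite("pics/s1.png",cv2.resize(b[75:205,350:460],None,fx=4.5,fy=4.5,interpolation=2))
E
```

```text
(no output)
```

View pics/t1.png

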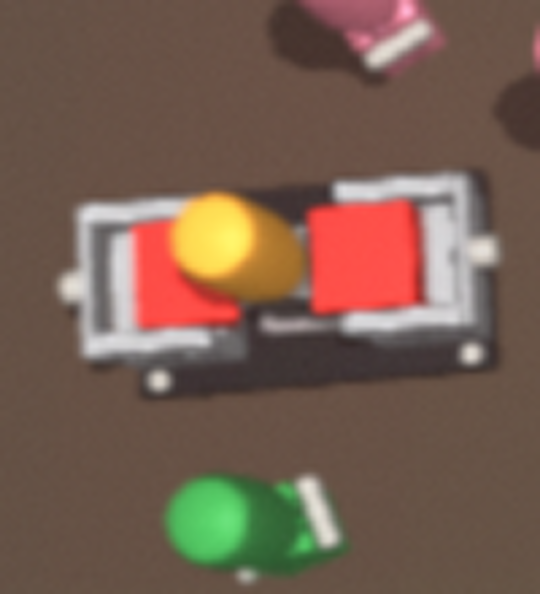

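View pics/t2.png

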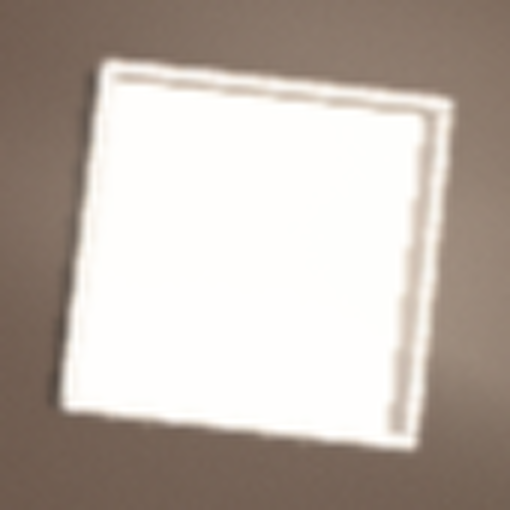

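View pics/s1.png

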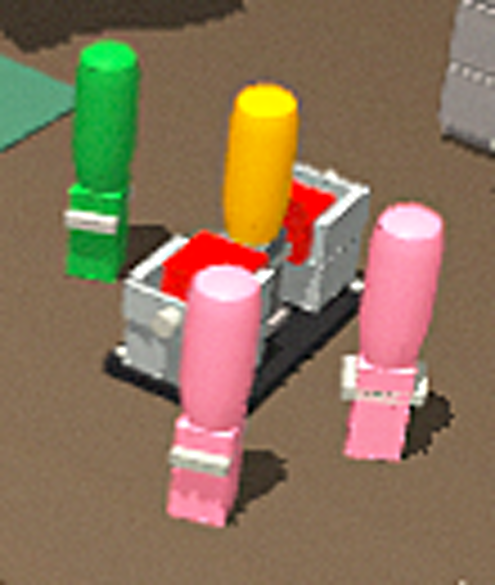

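Run:
```python
from h import *
c=lambda p,s,o:[(x/s+o[0],y/s+o[1]) for x,y in p]
T=lambda p:c(p,5.4,(129.6,149.6))
w=onz("top",T([(77,207),(470,175),(476,325),(83,357)]),76);print(w.round(1),w.mean(0))
print("ang",np.degrees(np.arctan2(*(w[0]-w[1])[[1,0]])))
b=onz("top",T([(140,398),(497,365)]),4);print("base",b.round(1),np.degrees(np.arctan2(*(b[0]-b[1])[[1,0]])),b.mean(0))
print("handle top",onz("top",T([(212,236)]),162))
S=lambda p:c(p,4.5,(349.6,74.6))
print("scene top",onz("scene",S([(266,100)]),162))
tr=onz("top",c([(103,63),(450,102),(417,447),(65,408)],6,(289.6,154.6)),25);print("tray",tr.round(1),tr.mean(0),np.degrees(np.arctan2(*(tr[0]-tr[1])[[1,0]])))
# pink/green heights
print("pink",onz("top",[(190,142),(238,158)],150),"green",onz("top",T([(205,520)]),150))
for n in("top","scene"):
  P=np.array([404,332,0])
```

```text
[[536.8 409.6  76. ]
 [553.5 242.1  76. ]
 [489.5 236.5  76. ]
 [472.8 402.7  76. ]] [513.12871596 322.72160155  76.        ]
ang 95.68155921319864
base [[461.6 401.9   4. ]
 [479.5 241.8   4. ]] 96.3652845274658 [470.53465518 321.8284964    4.        ]
handle top [[513.21372463 323.47590267 162.        ]]
scene top [[516.82212304 321.46146535 162.        ]]
tray [[ 606.9   38.    25. ]
 [ 593.4 -101.    25. ]
 [ 455.3  -88.8   25. ]
 [ 468.1   49.9   25. ]] [530.91713811 -25.48887958  25.        ] 84.45596035701536
pink [[628.15961342 288.12207911 150.        ]
 [594.38342545 182.0708197  150.        ]] green [[402.88619369 323.22663092 150.        ]]
```

```bash
cat >> h.py <<'E'
def need(p,yaw=6.,lean=0.,flip=0):
    """tool x down; tool z along handle x (yaw) ; lean deg about handle x axis"""
    s=arm.read_state();R=Ro.from_rotvec(s["ee_rot"])
    a=np.radians(yaw);z=np.array([np.cos(a),np.sin(a),0])*(-1 if flip else 1);x=np.array([0,0,-1.])
    ax=np.array([np.cos(a),np.sin(a),0])
    Rt=Ro.from_rotvec(ax*np.radians(lean))*Ro.from_matrix(np.c_[x,np.cross(z,x),z])
    print("t",s["time_s"],"pos",s["tool_pos"].round(1),"F",s["wrist_force"].round(1),"w",round(s["width"],1))
    print(" dp mm",R.inv().apply(np.array(p)-s["tool_pos"]).round(1),"rot",(R.inv()*Rt).as_rotvec().round(3), "dp after rot",Rt.inv().apply(np.array(p)-s["tool_pos"]).round(1))
E
python3 - <<'E'
from h import *
s=arm.read_state();print(Ro.from_rotvec(s["ee_rot"]).as_matrix().round(3))
need([514,323,200]);need([514,323,200],flip=1)
E
```

```text
[[-0.001 -0.933  0.36 ]
 [-0.001  0.36   0.933]
 [-1.     0.    -0.001]]
t 0.1 pos [188.7 489.7 238.3] F [ 0.5 -1.1 -0.1] w 88.1
 dp mm [  38.2 -363.5  -38.5] rot [ 1.098e+00 -1.000e-03  0.000e+00] dp after rot [  38.3 -199.8  306.1]
t 0.1 pos [188.7 489.7 238.3] F [ 0.5 -1.1 -0.1] w 88.1
 dp mm [  38.2 -363.5  -38.5] rot [-2.043e+00 -0.000e+00 -1.000e-03] dp after rot [  38.3  199.8 -306.1]
```

>>> {"fn": "play_rows", "kwargs": {
  "rows": [
    {"dp": [0,0,0],"rotation": [0.18,0,0],"grip": 100},
    {"dp": [0,0,0],"rotation": [0.18,0,0],"grip": 100},
    {"dp": [0,0,0],"rotation": [0.18,0,0],"grip": 100},
    {"dp": [0,0,0],"rotation": [0.18,0,0],"grip": 100},
    {"dp": [0,0,0],"rotation": [0.18,0,0],"grip": 100},
    {"dp": [0,0,0],"rotation": [0.18,0,0],"grip": 100},
    {"dp": [0,-0.033,0.05],"rotation": [0,0,0],"grip": 100},
    {"dp": [0,-0.033,0.05],"rotation": [0,0,0],"grip": 100},
    {"dp": [0,-0.033,0.05],"rotation": [0,0,0],"grip": 100},
    {"dp": [0,-0.033,0.05],"rotation": [0,0,0],"grip": 100}
  ]
}}

```text
time_s: 1.35
tool_pos: [401.3, 373.3, 234.9]
ee_rot: [-0.077, 1.575, 0.069]
wrist_force: [-0.2, 0.9, 0.2]
width: 88.7
```

Run:
```python
from h import *
need([514,323,220])
```

```text
t 1.35 pos [401.3 373.3 234.9] F [-0.2  0.9  0.2] w 88.7
 dp mm [ 14.6 -60.4 107.6] rot [-0.012 -0.006  0.005] dp after rot [ 14.9 -61.8 106.8]
```

>>> {"fn": "play_rows", "kwargs": {
  "rows": [
    {"dp": [0.005,-0.03,0.05],"rotation": [-0.01,0,0],"grip": 100},
    {"dp": [0.005,-0.03,0.05],"rotation": [0,-0.006,0.005],"grip": 100},
    {"dp": [0,0,0.005],"rotation": [0,0,0],"grip": 100}
  ]
}}

```text
time_s: 1.72
tool_pos: [517.1, 319.0, 222.8]
ee_rot: [-0.078, 1.571, 0.077]
wrist_force: [-0.1, 0.0, 0.1]
width: 88.1
```

Run:
```python
from h import *
need([514,323,220])
s=arm.read_state();np.save("s1.npy",s,allow_pickle=True)
im=arm.camera("wrist");cv2.imwrite("pics/w1.png",im[:,:,::-1])
```

```text
t 1.725 pos [517.1 319.  222.8] F [-0.1  0.   0.1] w 88.1
 dp mm [ 2.8  4.3 -2.7] rot [-0.006 -0.002  0.001] dp after rot [ 2.8  4.3 -2.7]
```

View pics/w1.png

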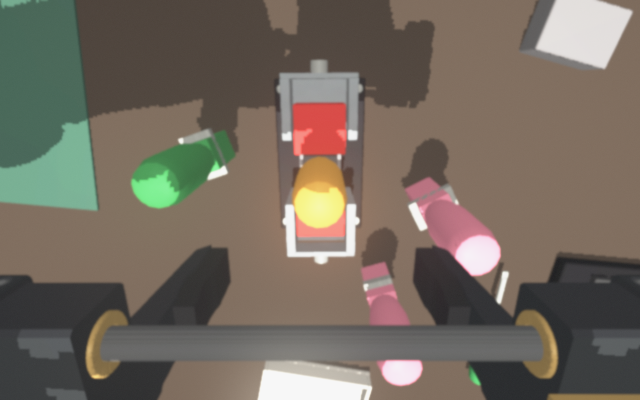

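Run:
```python
from h import *
s=np.load("s1.npy",allow_pickle=True).item()
im=cv2.imread("pics/w1.png");cv2.imwrite("pics/w1c.png",cv2.resize(im[50:270,260:380],None,fx=2.7,fy=2.7,interpolation=2))
print(onz("wrist",[(319.5,203)],162,s))
w=onz("wrist",[(280,73),(358,73),(355,255),(287,255)],76,s);print(w.round(1),w.mean(0))
m=(w[0]+w[1])/2-(w[2]+w[3])/2;print(np.degrees(np.arctan2(m[1],m[0])))
for yaw in(4,5.,6):
  a=np.radians(yaw);X=np.array([np.cos(a),np.sin(a),0]);Y=np.array([-np.sin(a),np.cos(a),0])
  for n in("top",'scene'):
   pass
```

```text
[[514.19571624 329.14113186 162.        ]]
[[474.3 405.7  76. ]
 [536.4 411.9  76. ]
 [555.1 250.5  76. ]
 [490.8 244.   76. ]] [514.14210375 328.02681645  76.        ]
96.21663280083075
```

View pics/w1c.png

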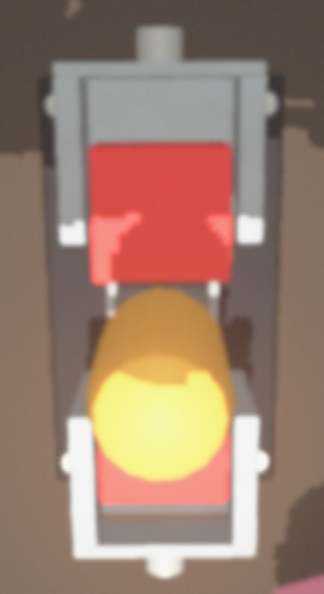

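Run:
```python
from h import *
need([514.2,325.5,103],6.2)
```

```text
t 1.775 pos [516.2 320.2 223.1] F [-0.3  0.5 -0.7] w 88.4
 dp mm [120.1   5.5  -1.3] rot [-0.008 -0.001  0.   ] dp after rot [120.1   5.5  -1.4]
```

>>> {"fn": "play_rows", "kwargs": {
  "rows": [
    {"dp": [0.01,0.005,-0.001],"rotation": [-0.008,0,0],"grip": 100},
    {"dp": [0.04,0,0],"rotation": [0,0,0],"grip": 100},
    {"dp": [0.03,0,0],"rotation": [0,0,0],"grip": 100},
    {"dp": [0,0,0],"rotation": [0,0,0],"grip": 100}
  ]
}}

```text
time_s: 2.28
tool_pos: [509.3, 329.6, 140.6]
ee_rot: [-0.091, 1.571, 0.091]
wrist_force: [-0.7, 0.6, 0.1]
width: 88.3
```

Run:
```python
from h import *
need([514.2,325.5,103],6.2)
s=arm.read_state();np.save("s2.npy",s,allow_pickle=True)
im=arm.camera("wrist");cv2.imwrite("pics/w2.png",im[:,:,::-1])
```

```text
t 2.275 pos [509.3 329.6 140.6] F [-0.7  0.6  0.1] w 88.3
 dp mm [37.5 -4.7  4.4] rot [ 0.008 -0.002 -0.   ] dp after rot [37.6 -4.6  4.4]
```

View pics/w2.png

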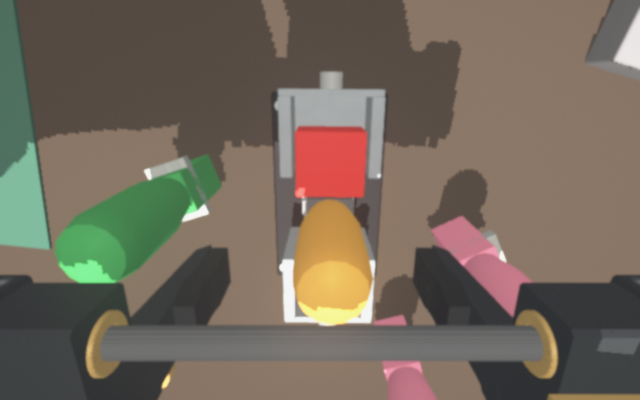

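>>> {"fn": "play_rows", "kwargs": {
  "rows": [
    {"dp": [0.01,-0.004,0.004],"rotation": [0.008,0,0],"grip": 100},
    {"dp": [0.012,0,0],"rotation": [0,0,0],"grip": 100},
    {"dp": [0,0,0],"rotation": [0,0,0],"grip": 100}
  ]
}}

```text
time_s: 2.7
tool_pos: [515.1, 327.3, 121.4]
ee_rot: [-0.083, 1.565, 0.087]
wrist_force: [0.0, 0.7, -0.2]
width: 87.9
```

Run:
```python
from h import *
need([514.2,325.5,103],6.2)
```

```text
t 2.7 pos [515.1 327.3 121.4] F [ 0.   0.7 -0.2] w 87.9
 dp mm [18.3 -1.7 -1.2] rot [ 0.     0.004 -0.002] dp after rot [18.4 -1.6 -1.1]
```

>>> {"fn": "play_rows", "kwargs": {
  "rows": [
    {"dp": [0.01,-0.001,-0.001],"rotation": [0,0,0],"grip": 100},
    {"dp": [0.008,0,0],"rotation": [0,0.003,0],"grip": 100},
    {"dp": [0,0,0],"rotation": [0,0,0],"grip": 100}
  ]
}}

```text
time_s: 3.08
tool_pos: [514.4, 326.1, 102.4]
ee_rot: [-0.083, 1.568, 0.087]
wrist_force: [-0.3, -0.5, 0.2]
width: 87.8
```

Run:
```python
from h import *
need([514.2,325.5,103],6.2)
s=arm.read_state()
im=arm.camera("wrist");cv2.imwrite("pics/w3.png",im[:,:,::-1])
im=arm.camera("scene");cv2.imwrite("pics/s3.png",cv2.resize(im[40:220,330:490,::-1],None,fx=3.3,fy=3.3,interpolation=2))
```

```text
t 3.075 pos [514.4 326.1 102.4] F [-0.3 -0.5  0.2] w 87.8
 dp mm [-0.6 -0.6 -0.2] rot [ 0.     0.001 -0.002] dp after rot [-0.6 -0.6 -0.2]
```

View pics/w3.png

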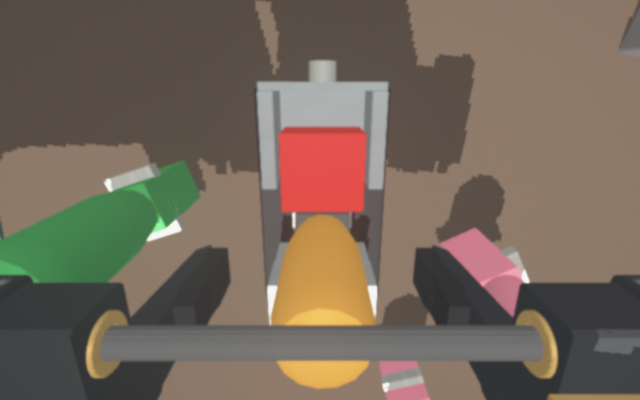

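View pics/s3.png

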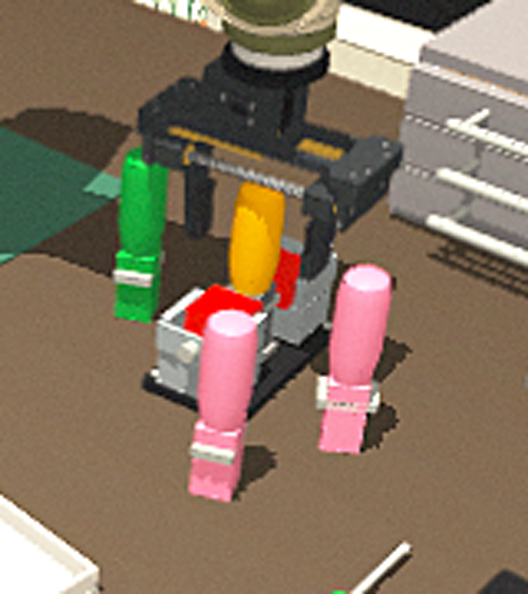

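>>> {"fn": "play_rows", "kwargs": {
  "rows": [
    {"dp": [0,0,0],"rotation": [0,0,0],"grip": 30},
    {"dp": [0,0,0],"rotation": [0,0,0],"grip": 30},
    {"dp": [0,0,0],"rotation": [0,0,0],"grip": 30},
    {"dp": [0,0,0],"rotation": [0,0,0],"grip": 30},
    {"dp": [0,0,0],"rotation": [0,0,0],"grip": 30},
    {"dp": [0,0,0],"rotation": [0,0,0],"grip": 30}
  ],
  "grip_force": 40
}}

```text
time_s: 3.92
tool_pos: [514.9, 326.4, 103.9]
ee_rot: [-0.083, 1.566, 0.088]
wrist_force: [-1.5, 0.7, -0.4]
width: 37.0
```

Run:
```python
from h import *
need([514.2,325.5,103],6.2)
```

```text
t 3.925 pos [514.9 326.4 103.9] F [-1.5  0.7 -0.4] w 37.0
 dp mm [ 0.9 -0.8 -0.8] rot [ 0.     0.004 -0.003] dp after rot [ 0.9 -0.8 -0.7]
```

```bash
cat >> h.py <<'E'
P0=np.array([514.7,326.2,103.0]);L=91.
def tgt(th,yaw=6.2,dz=0):
    t=np.radians(abs(th));sg=np.sign(th)
    y=(15-15*np.cos(t)+L*np.sin(t))*sg;z=L*np.cos(t)+15*np.sin(t)-L+dz
    a=np.radians(yaw);return P0+y*np.array([-np.sin(a),np.cos(a),0])+[0,0,z]
def lean(th,dz=0): need(tgt(th,dz=dz),6.2,-th)
E
python3 - <<'E'
from h import *
for t in(2,4,6,8,10,12,14):
    p,q=tgt(t-2),tgt(t);R=Ro.from_euler('x',0)
    a=np.radians(t-2);dy=np.hypot(*(q-p)[:2]);dz=(q-p)[2]
    print(t,round(-(np.sin(a)*dy+np.cos(a)*dz),2),round(np.cos(a)*dy-np.sin(a)*dz,2))
lean(4)
E
```

```text
2 -0.47 3.18
4 -0.47 3.18
6 -0.47 3.18
8 -0.47 3.18
10 -0.47 3.18
12 -0.47 3.18
14 -0.47 3.18
t 3.925 pos [514.9 326.4 103.9] F [-1.5  0.7 -0.4] w 37.0
 dp mm [ 0.1  6.2 -0.2] rot [ 0.     0.004 -0.073] dp after rot [-0.3  6.2 -0.2]
```

>>> {"fn": "play_rows", "kwargs": {
  "rows": [
    {"dp": [-0.0005,0.0032,0],"rotation": [0,0,-0.035],"grip": 20},
    {"dp": [-0.0005,0.0032,0],"rotation": [0,0,-0.035],"grip": 20},
    {"dp": [-0.0005,0.0032,0],"rotation": [0,0,-0.035],"grip": 20}
  ]
}}

```text
time_s: 4.3
tool_pos: [514.1, 334.1, 105.0]
ee_rot: [-0.172, 1.559, -0.005]
wrist_force: [-0.6, -4.5, 0.7]
width: 37.4
```

Run:
```python
from h import *
lean(6)
```

```text
t 4.3 pos [514.1 334.1 105. ] F [-0.6 -4.5  0.7] w 37.4
 dp mm [ 0.7  1.7 -0.3] rot [-0.001  0.003  0.009] dp after rot [ 0.8  1.7 -0.3]
```

>>> {"fn": "play_rows", "kwargs": {
  "rows": [
    {"dp": [0,0.0036,0],"rotation": [0,0.001,-0.033],"grip": 20},
    {"dp": [-0.0003,0.0036,0],"rotation": [0,0,-0.033],"grip": 20},
    {"dp": [-0.0003,0.0036,0],"rotation": [0,0,-0.033],"grip": 20},
    {"dp": [-0.0003,0.0036,0],"rotation": [0,0,-0.033],"grip": 20}
  ]
}}

```text
time_s: 4.8
tool_pos: [513.5, 345.2, 105.3]
ee_rot: [-0.291, 1.543, -0.126]
wrist_force: [-1.8, -9.3, 6.0]
width: 37.1
```

Run:
```python
from h import *
lean(14)
im=arm.camera("scene");cv2.imwrite("pics/s4.png",cv2.resize(im[40:220,330:490,::-1],None,fx=3.3,fy=3.3,interpolation=2))
```

```text
t 4.8 pos [513.5 345.2 105.3] F [-1.8 -9.3  6. ] w 37.1
 dp mm [ 0.4  3.7 -0.8] rot [-0.003  0.002  0.022] dp after rot [ 0.5  3.6 -0.8]
```

View pics/s4.png

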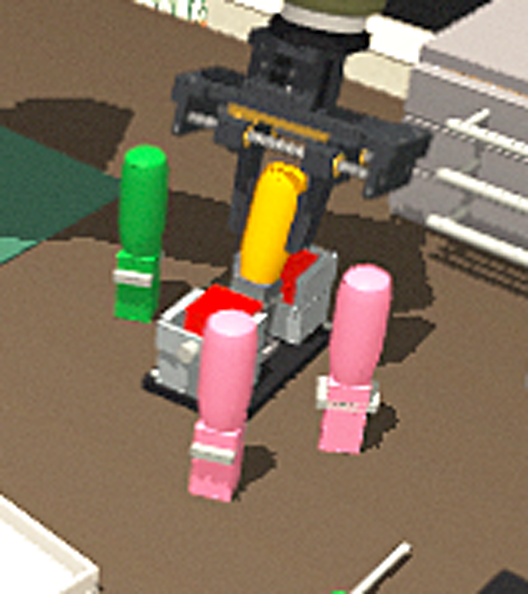

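>>> {"fn": "play_rows", "kwargs": {
  "rows": [
    {"dp": [0,0.003,0],"rotation": [0,0,0.004],"grip": 20},
    {"dp": [0,0.003,0],"rotation": [0,0,0.004],"grip": 20},
    {"dp": [0,0.002,0],"rotation": [0,0,0],"grip": 20}
  ]
}}

```text
time_s: 5.22
tool_pos: [513.1, 349.5, 105.4]
ee_rot: [-0.299, 1.542, -0.135]
wrist_force: [-1.6, -9.0, 4.0]
width: 37.2
```

Run:
```python
from h import *
lean(14)
im=arm.camera("scene");cv2.imwrite("pics/s5.png",cv2.resize(im[80:200,360:460,::-1],None,fx=5,fy=5,interpolation=2))
```

```text
t 5.225 pos [513.1 349.5 105.4] F [-1.6 -9.   4. ] w 37.2
 dp mm [ 1.7 -0.4 -0.9] rot [-0.003  0.001  0.033] dp after rot [ 1.6 -0.5 -0.9]
```

View pics/s5.png

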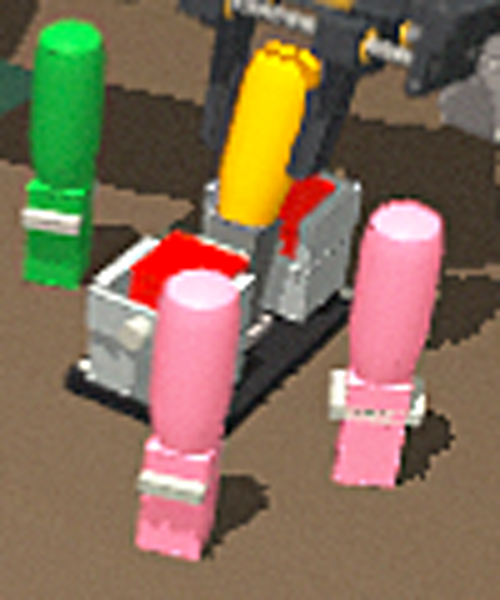

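>>> {"fn": "play_rows", "kwargs": {
  "rows": [
    {"dp": [0.0005,-0.003,0],"rotation": [0,0,0.035],"grip": 20},
    {"dp": [0.0005,-0.003,0],"rotation": [0,0,0.035],"grip": 20},
    {"dp": [0.0005,-0.003,0],"rotation": [0,0,0.035],"grip": 20},
    {"dp": [0.0005,-0.003,0],"rotation": [0,0,0.035],"grip": 20},
    {"dp": [0.0005,-0.003,0],"rotation": [0,0,0.035],"grip": 20},
    {"dp": [0.0005,-0.003,0],"rotation": [0,0,0.035],"grip": 20}
  ]
}}

```text
time_s: 6.02
tool_pos: [514.5, 331.2, 104.9]
ee_rot: [-0.129, 1.564, 0.038]
wrist_force: [-0.5, 0.3, -3.3]
width: 37.2
```

Run:
```python
from h import *
lean(0)
```

```text
t 6.025 pos [514.5 331.2 104.9] F [-0.5  0.3 -3.3] w 37.2
 dp mm [ 2.1 -4.8 -0.3] rot [-0.002  0.002  0.058] dp after rot [ 1.9 -5.  -0.3]
```

>>> {"fn": "play_rows", "kwargs": {
  "rows": [
    {"dp": [0.001,-0.0028,0],"rotation": [0,0,0.03],"grip": 20},
    {"dp": [0.001,-0.0025,0],"rotation": [0,0.001,0.028],"grip": 20},
    {"dp": [0,0,0],"rotation": [0,0,0],"grip": 20}
  ]
}}

```text
time_s: 6.4
tool_pos: [515.5, 324.9, 103.9]
ee_rot: [-0.078, 1.568, 0.086]
wrist_force: [0.4, 0.3, -2.3]
width: 36.8
```

Run:
```python
from h import *
lean(0);lean(-6)
```

```text
t 6.4 pos [515.5 324.9 103.9] F [ 0.4  0.3 -2.3] w 36.8
 dp mm [ 0.9  1.4 -0.7] rot [-0.003  0.002 -0.005] dp after rot [ 0.9  1.4 -0.7]
t 6.4 pos [515.5 324.9 103.9] F [ 0.4  0.3 -2.3] w 36.8
 dp mm [-0.2 -8.2 -0.6] rot [-0.003  0.002  0.1  ] dp after rot [-1.  -8.1 -0.7]
```

>>> {"fn": "play_rows", "kwargs": {
  "rows": [
    {"dp": [0.001,-0.002,0],"rotation": [0,0,0.02],"grip": 20},
    {"dp": [0.0002,-0.0036,0],"rotation": [0,0,0.033],"grip": 20},
    {"dp": [-0.0002,-0.0036,0],"rotation": [0,0,0.033],"grip": 20},
    {"dp": [-0.0002,-0.0036,0],"rotation": [0,0,0.033],"grip": 20}
  ]
}}

```text
time_s: 6.9
tool_pos: [516.4, 317.0, 105.2]
ee_rot: [0.023, 1.568, 0.192]
wrist_force: [-2.1, 4.9, 0.7]
width: 37.1
```

Run:
```python
from h import *
lean(-7)
```

```text
t 6.9 pos [516.4 317.  105.2] F [-2.1  4.9  0.7] w 37.1
 dp mm [ 0.8 -2.  -0.7] rot [ 0.     0.006 -0.014] dp after rot [ 0.8 -2.  -0.7]
```

>>> {"fn": "play_rows", "kwargs": {
  "rows": [
    {"dp": [0,-0.004,0],"rotation": [0,0.003,0.026],"grip": 20},
    {"dp": [0,-0.004,0],"rotation": [0,0,0.03],"grip": 20},
    {"dp": [-0.0002,-0.004,0],"rotation": [0,0,0.03],"grip": 20},
    {"dp": [-0.0002,-0.004,0],"rotation": [0,0,0.03],"grip": 20},
    {"dp": [-0.0002,-0.003,0],"rotation": [0,0,0.01],"grip": 20}
  ]
}}

```text
time_s: 7.52
tool_pos: [517.9, 306.0, 105.7]
ee_rot: [0.136, 1.565, 0.309]
wrist_force: [-2.6, 9.3, 3.4]
width: 37.2
```

Run:
```python
from h import *
lean(-14)
```

```text
t 7.525 pos [517.9 306.  105.7] F [-2.6  9.3  3.4] w 37.2
 dp mm [ 1.1 -2.5 -1. ] rot [ 0.003  0.008 -0.039] dp after rot [ 1.2 -2.4 -1. ]
```

>>> {"fn": "play_rows", "kwargs": {
  "rows": [
    {"dp": [0,-0.003,0],"rotation": [0,0.003,-0.01],"grip": 20},
    {"dp": [0,-0.003,0],"rotation": [0,0,0],"grip": 20},
    {"dp": [0,-0.001,0],"rotation": [0,0,0],"grip": 20}
  ]
}}

```text
time_s: 7.9
tool_pos: [518.0, 304.2, 105.8]
ee_rot: [0.135, 1.566, 0.31]
wrist_force: [-0.3, 3.6, 0.4]
width: 37.1
```

Run:
```python
from h import *
lean(-14)
im=arm.camera("scene");cv2.imwrite("pics/s6.png",cv2.resize(im[80:200,360:460,::-1],None,fx=5,fy=5,interpolation=2))
```

```text
t 7.9 pos [518.  304.2 105.8] F [-0.3  3.6  0.4] w 37.1
 dp mm [ 1.7 -0.7 -0.9] rot [ 0.005  0.007 -0.038] dp after rot [ 1.7 -0.6 -0.9]
```

View pics/s6.png

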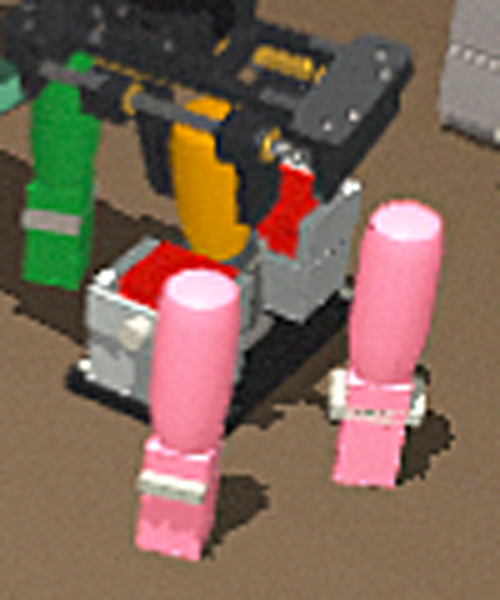

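>>> {"fn": "play_rows", "kwargs": {
  "rows": [
    {"dp": [0,-0.003,0],"rotation": [0,0.003,0],"grip": 20},
    {"dp": [0,-0.002,0],"rotation": [0,0,0],"grip": 20},
    {"dp": [0,0.003,0],"rotation": [0,0,-0.033],"grip": 20},
    {"dp": [0.0003,0.003,0],"rotation": [0,0,-0.033],"grip": 20},
    {"dp": [0.0003,0.003,0],"rotation": [0,0,-0.033],"grip": 20},
    {"dp": [0.0004,0.003,0],"rotation": [0,0,-0.033],"grip": 20},
    {"dp": [0.0004,0.003,0],"rotation": [0,0,-0.033],"grip": 20},
    {"dp": [0.0004,0.003,0],"rotation": [0,0,-0.033],"grip": 20}
  ]
}}

```text
time_s: 8.95
tool_pos: [515.9, 321.3, 106.0]
ee_rot: [-0.023, 1.566, 0.157]
wrist_force: [0.5, -0.4, -1.6]
width: 36.7
```

Run:
```python
from h import *
lean(0)
```

```text
t 8.95 pos [515.9 321.3 106. ] F [ 0.5 -0.4 -1.6] w 36.7
 dp mm [ 3.4  4.7 -0.7] rot [ 0.006  0.006 -0.085] dp after rot [ 3.   5.  -0.7]
```

>>> {"fn": "play_rows", "kwargs": {
  "rows": [
    {"dp": [0.001,0.0025,-0.0005],"rotation": [0.003,0.003,-0.042],"grip": 20},
    {"dp": [0.001,0.0022,0],"rotation": [0.003,0.003,-0.042],"grip": 20},
    {"dp": [0.0,0,0],"rotation": [0,0,0],"grip": 20}
  ]
}}

```text
time_s: 9.32
tool_pos: [514.7, 327.3, 104.0]
ee_rot: [-0.087, 1.568, 0.086]
wrist_force: [-1.0, -1.3, 1.5]
width: 36.9
```

Run:
```python
from h import *
lean(0)
s=arm.read_state();print(s["joints"].round(3))
im=arm.camera("top");cv2.imwrite("pics/t7.png",cv2.resize(im[150:260,130:230,::-1],None,fx=5,fy=5,interpolation=2))
im=arm.camera("wrist");cv2.imwrite("pics/w7.png",im[:,:,::-1])
im=arm.camera("scene");cv2.imwrite("pics/s7.png",cv2.resize(im[80:200,360:460,::-1],None,fx=5,fy=5,interpolation=2))
```

```text
t 9.325 pos [514.7 327.3 104. ] F [-1.  -1.3  1.5] w 36.9
 dp mm [ 1.  -1.1 -0.1] rot [0.002 0.001 0.001] dp after rot [ 1.  -1.1 -0.1]
[ 3.750e-01  6.240e-01  1.391e+00 -1.000e-03  1.127e+00  2.650e-01]
```

View pics/w7.png

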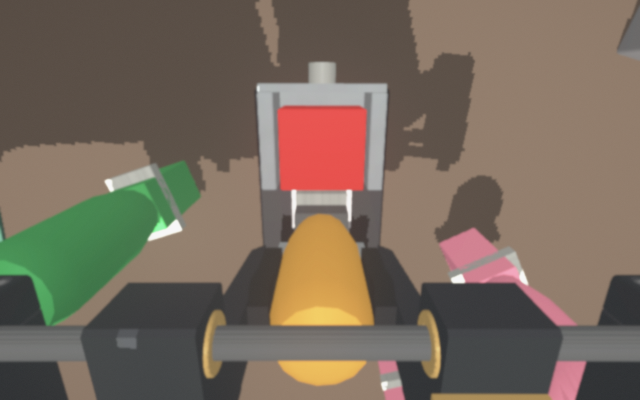

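View pics/s7.png

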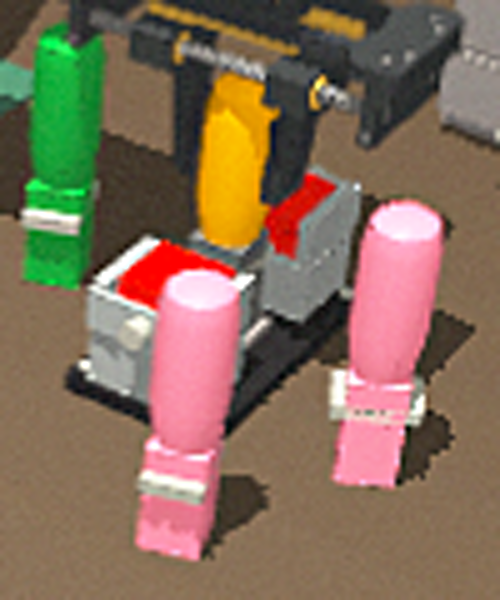

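View pics/t7.png

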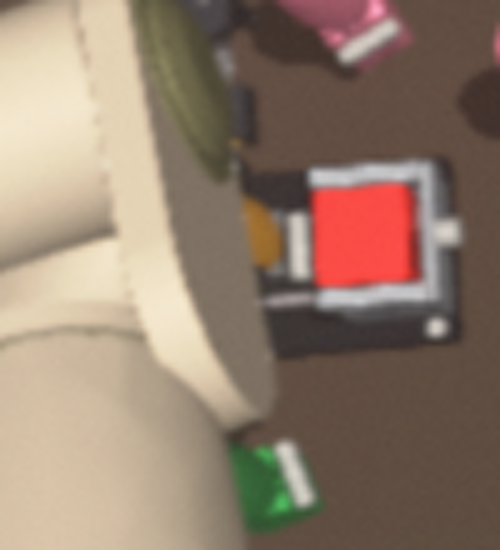

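>>> {"fn": "play_rows", "kwargs": {
  "rows": [
    {"dp": [-0.004,0,0],"rotation": [0,0,0],"grip": 20},
    {"dp": [-0.004,0,0],"rotation": [0,0,0],"grip": 20},
    {"dp": [-0.004,0,0],"rotation": [0,0,0],"grip": 20}
  ]
}}

```text
time_s: 9.85
tool_pos: [514.6, 325.7, 115.6]
ee_rot: [-0.085, 1.57, 0.085]
wrist_force: [1.0, -1.0, -2.7]
width: 37.1
```

Run:
```python
from h import *
lean(0)
```

```text
t 9.85 pos [514.6 325.7 115.6] F [ 1.  -1.  -2.7] w 37.1
 dp mm [12.6  0.5  0.1] rot [-0.    -0.001 -0.   ] dp after rot [12.6  0.5  0.1]
```

>>> {"fn": "play_rows", "kwargs": {
  "rows": [
    {"dp": [-0.01,0,0],"rotation": [0,0,0],"grip": 20},
    {"dp": [-0.015,0,0],"rotation": [0,0,0],"grip": 20},
    {"dp": [-0.015,0,0],"rotation": [0,0,0],"grip": 20},
    {"dp": [-0.015,0,0],"rotation": [0,0,0],"grip": 20},
    {"dp": [-0.015,0,0],"rotation": [0,0,0],"grip": 20},
    {"dp": [-0.015,0,0],"rotation": [0,0,0],"grip": 20},
    {"dp": [-0.015,0,0],"rotation": [0,0,0],"grip": 20}
  ]
}}

```text
time_s: 10.72
tool_pos: [514.8, 325.6, 223.3]
ee_rot: [-0.084, 1.569, 0.085]
wrist_force: [-0.4, 0.8, -2.7]
width: 37.4
```

Run:
```python
from h import *
need([531,-25,220],0)
im=arm.camera("scene");cv2.imwrite("pics/s8.png",im[:,:,::-1])
```

```text
t 10.725 pos [514.8 325.6 223.3] F [-0.4  0.8 -2.7] w 37.4
 dp mm [   3.1 -350.3  -21.7] rot [ 0.108 -0.    -0.   ] dp after rot [   3.3 -350.6   16.2]
```

View pics/s8.png

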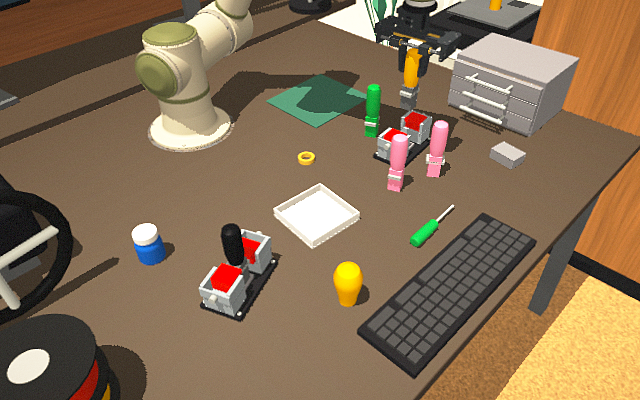

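>>> {"fn": "play_rows", "kwargs": {
  "rows": [
    {"dp": [0,-0.02,-0.001],"rotation": [0,0,0],"grip": 20},
    {"dp": [0,-0.04,-0.0025],"rotation": [0,0,0],"grip": 20},
    {"dp": [0,-0.04,-0.0025],"rotation": [0,0,0],"grip": 20},
    {"dp": [0,-0.04,-0.0025],"rotation": [0,0,0],"grip": 20},
    {"dp": [0,-0.04,-0.0025],"rotation": [0,0,0],"grip": 20},
    {"dp": [0,-0.04,-0.0025],"rotation": [0,0,0],"grip": 20},
    {"dp": [0,-0.04,-0.0025],"rotation": [0,0,0],"grip": 20},
    {"dp": [0,-0.04,-0.0025],"rotation": [0,0,0],"grip": 20},
    {"dp": [0,-0.03,-0.002],"rotation": [0,0,0],"grip": 20},
    {"dp": [0,-0.01,0],"rotation": [0,0,0],"grip": 20},
    {"dp": [0,0,0],"rotation": [0,0,0],"grip": 20}
  ]
}}

```text
time_s: 12.15
tool_pos: [527.1, -33.5, 221.6]
ee_rot: [-0.081, 1.574, 0.082]
wrist_force: [0.4, 0.8, -2.7]
width: 37.0
```

Run:
```python
from h import *
need([531,-25,220],6.2)
im=arm.camera("scene");cv2.imwrite("pics/s9.png",cv2.resize(im[60:260,230:430,::-1],None,fx=3,fy=3,interpolation=2))
```

```text
t 12.15 pos [527.1 -33.5 221.6] F [ 0.4  0.8 -2.7] w 37.0
 dp mm [1.6 8.  4.7] rot [-0.005 -0.005 -0.001] dp after rot [1.6 8.  4.7]
```

View pics/s9.png

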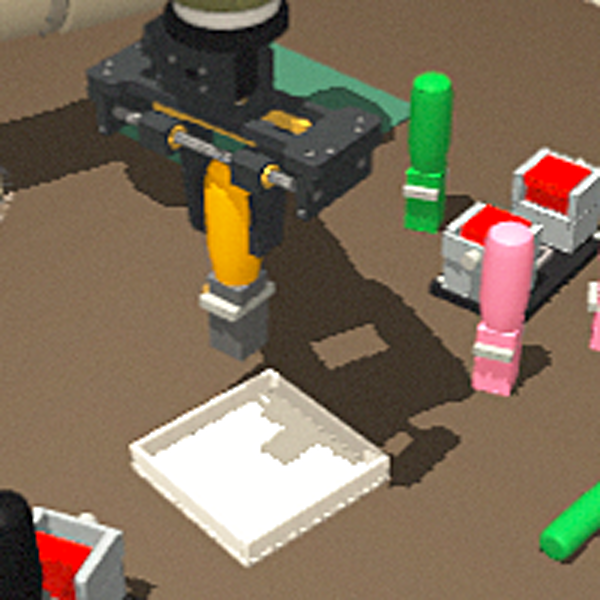

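Run:
```python
from h import *
s=arm.read_state();p=s["tool_pos"].copy()
for t in(0,3,-3):
  a=np.radians(t);ax=np.array([-.108*np.sin(a),np.sin(a)*.994,np.cos(a)])
  q=proj("scene",[p+ax*59,p-ax*91]);print(t,(q-[230,60])*3)
c=cv2.imread("pics/s9.png");cv2.imwrite("pics/s9c.png",cv2.resize(c[140:380,140:320],None,fx=2.4,fy=2.4))
```

```text
0 [[232.24312686 159.21872619]
 [239.52320982 342.21647244]]
3 [[235.27992915 157.27438297]
 [235.28579417 345.41937328]]
-3 [[229.2039577  161.38874049]
 [243.72803033 338.75537556]]
```

View pics/s9c.png

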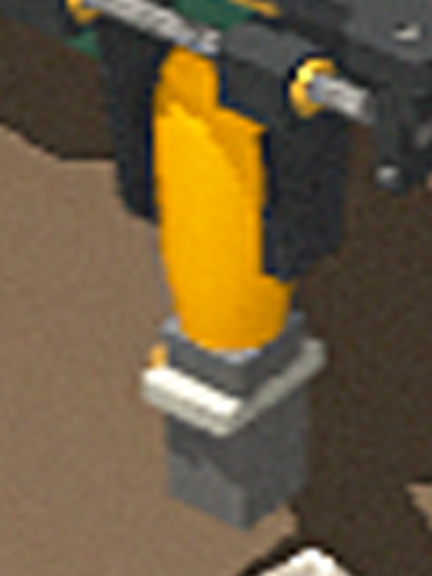

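>>> {"fn": "play_rows", "kwargs": {
  "rows": [
    {"dp": [0,0.007,0.004],"rotation": [-0.004,-0.003,0],"grip": 20},
    {"dp": [0.01,0,0],"rotation": [0,0,0],"grip": 20},
    {"dp": [0.018,0,0],"rotation": [0,0,0],"grip": 20},
    {"dp": [0.018,0,0],"rotation": [0,0,0],"grip": 20},
    {"dp": [0.018,0,0],"rotation": [0,0,0],"grip": 20},
    {"dp": [0.018,0,0],"rotation": [0,0,0],"grip": 20},
    {"dp": [0.012,0,0],"rotation": [0,0,0],"grip": 20},
    {"dp": [0.006,0,0],"rotation": [0,0,0],"grip": 20},
    {"dp": [0,0,0],"rotation": [0,0,0],"grip": 20}
  ]
}}

```text
time_s: 13.32
tool_pos: [529.5, -19.1, 115.1]
ee_rot: [-0.091, 1.572, 0.093]
wrist_force: [0.4, -0.2, -2.7]
width: 37.3
```

Run:
```python
from h import *
need([531,-25,95],6.2)
```

```text
t 13.325 pos [529.5 -19.1 115.1] F [ 0.4 -0.2 -2.7] w 37.3
 dp mm [20.1 -6.1  0.9] rot [ 0.009 -0.003 -0.002] dp after rot [20.1 -6.   0.9]
```

>>> {"fn": "play_rows", "kwargs": {
  "rows": [
    {"dp": [0.004,-0.005,0],"rotation": [0,-0.003,-0.002],"grip": 20},
    {"dp": [0.004,0,0],"rotation": [0,0,0],"grip": 20},
    {"dp": [0.003,0,0],"rotation": [0,0,0],"grip": 20},
    {"dp": [0.003,0,0],"rotation": [0,0,0],"grip": 20},
    {"dp": [0,0,0],"rotation": [0,0,0],"grip": 20}
  ]
}}

```text
time_s: 13.95
tool_pos: [530.7, -24.6, 101.3]
ee_rot: [-0.093, 1.567, 0.091]
wrist_force: [-0.5, -0.5, -1.6]
width: 37.2
```

Run:
```python
from h import *
need([531,-25,95],6.2)
```

```text
t 13.95 pos [530.7 -24.6 101.3] F [-0.5 -0.5 -1.6] w 37.2
 dp mm [ 6.3 -0.4  0.2] rot [0.009 0.002 0.001] dp after rot [ 6.3 -0.4  0.2]
```

>>> {"fn": "play_rows", "kwargs": {
  "rows": [
    {"dp": [0.0015,0,0],"rotation": [0,0,0],"grip": 20},
    {"dp": [0.0015,0,0],"rotation": [0,0,0],"grip": 20},
    {"dp": [0.001,0,0],"rotation": [0,0,0],"grip": 20}
  ]
}}

```text
time_s: 14.32
tool_pos: [530.8, -24.6, 97.3]
ee_rot: [-0.093, 1.566, 0.091]
wrist_force: [-0.1, 0.3, -2.4]
width: 37.0
```

Run:
```python
from h import *
need([531,-25,95],6.2)
im=arm.camera("scene");cv2.imwrite("pics/s10.png",cv2.resize(im[110:260,250:400,::-1],None,fx=4,fy=4,interpolation=2))
```

```text
t 14.325 pos [530.8 -24.6  97.3] F [-0.1  0.3 -2.4] w 37.0
 dp mm [ 2.3 -0.4  0.1] rot [0.009 0.002 0.001] dp after rot [ 2.3 -0.4  0.1]
```

View pics/s10.png

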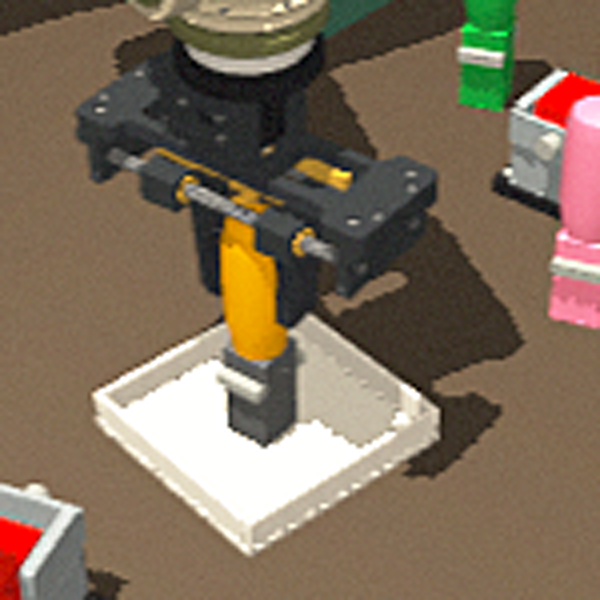

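In the tray, centred, foot still just above the floor (force still about the weight). Lower by 1 mm steps.

>>> {"fn": "play_rows", "kwargs": {
  "rows": [
    {"dp": [0.001,0,0],"rotation": [0,0,0],"grip": 20},
    {"dp": [0.001,0,0],"rotation": [0,0,0],"grip": 20}
  ]
}}

```text
time_s: 14.62
tool_pos: [531.1, -24.8, 95.9]
ee_rot: [-0.093, 1.566, 0.091]
wrist_force: [-3.4, -0.0, 11.7]
width: 37.1
```

>>> {"fn": "play_rows", "kwargs": {
  "rows": [
    {"dp": [0.001,0,0],"rotation": [0,0,0],"grip": 20},
    {"dp": [0,0,0],"rotation": [0,0,0],"grip": 20}
  ]
}}

```text
time_s: 14.88
tool_pos: [531.2, -24.9, 96.0]
ee_rot: [-0.094, 1.565, 0.091]
wrist_force: [-0.2, 0.3, -4.1]
width: 37.2
```

>>> {"fn": "play_rows", "kwargs": {
  "rows": [
    {"dp": [0.001,0,0],"rotation": [0,0,0],"grip": 20}
  ]
}}

```text
time_s: 15.0
tool_pos: [531.5, -25.1, 95.8]
ee_rot: [-0.094, 1.564, 0.09]
wrist_force: [-4.7, -0.6, 11.7]
width: 36.9
```

>>> {"fn": "play_rows", "kwargs": {
  "rows": [
    {"dp": [0,0,0],"rotation": [0,0,0],"grip": 20}
  ]
}}

```text
time_s: 15.12
tool_pos: [531.4, -25.1, 95.9]
ee_rot: [-0.094, 1.565, 0.09]
wrist_force: [-1.0, 0.5, -1.5]
width: 37.3
```

>>> {"fn": "play_rows", "kwargs": {
  "rows": [
    {"dp": [0,0,0],"rotation": [0,0,0],"grip": 50},
    {"dp": [0,0,0],"rotation": [0,0,0],"grip": 60},
    {"dp": [0,0,0],"rotation": [0,0,0],"grip": 80},
    {"dp": [0,0,0],"rotation": [0,0,0],"grip": 90},
    {"dp": [0,0,0],"rotation": [0,0,0],"grip": 90}
  ],
  "grip_force": 10
}}

```text
time_s: 15.75
tool_pos: [531.9, -25.2, 95.8]
ee_rot: [-0.095, 1.563, 0.09]
wrist_force: [-0.1, 0.2, -0.2]
width: 78.8
```

Run:
```python
from h import *
need([531,-25,95],6.2)
im=arm.camera("scene");cv2.imwrite("pics/s11.png",cv2.resize(im[110:260,250:400,::-1],None,fx=4,fy=4,interpolation=2))
```

```text
t 15.75 pos [531.9 -25.2  95.8] F [-0.1  0.2 -0.2] w 78.8
 dp mm [ 0.8  0.3 -0.9] rot [0.009 0.005 0.003] dp after rot [ 0.8  0.3 -0.9]
```

View pics/s11.png

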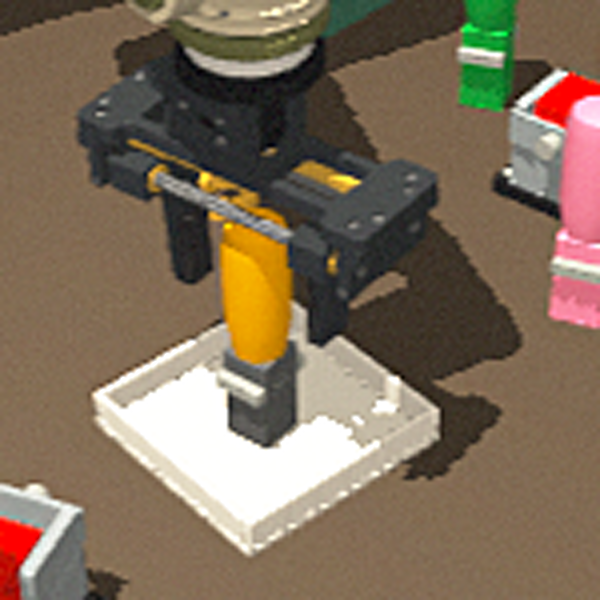

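The fingers are open and the handle stands. I'll retreat straight up.

>>> {"fn": "play_rows", "kwargs": {
  "rows": [
    {"dp": [-0.01,0,0],"rotation": [0,0,0],"grip": 95},
    {"dp": [-0.015,0,0],"rotation": [0,0,0],"grip": 95},
    {"dp": [-0.02,0,0],"rotation": [0,0,0],"grip": 95},
    {"dp": [-0.02,0,0],"rotation": [0,0,0],"grip": 95},
    {"dp": [-0.02,0,0],"rotation": [0,0,0],"grip": 95},
    {"dp": [-0.02,0,0],"rotation": [0,0,0],"grip": 95},
    {"dp": [-0.02,0,0],"rotation": [0,0,0],"grip": 95},
    {"dp": [0,0,0],"rotation": [0,0,0],"grip": 95},
    {"dp": [0,0,0],"rotation": [0,0,0],"grip": 95}
  ]
}}

```text
time_s: 16.92
tool_pos: [531.2, -24.8, 232.3]
ee_rot: [-0.096, 1.557, 0.088]
wrist_force: [-0.6, -0.0, -0.5]
width: 83.6
```

Run:
```python
from h import *
need([531,-25,95],6.2)
im=arm.camera("scene");cv2.imwrite("pics/s12.png",cv2.resize(im[60:260,250:450,::-1],None,fx=3,fy=3,interpolation=2))
```

```text
t 16.925 pos [531.2 -24.8 232.3] F [-0.6 -0.  -0.5] w 83.6
 dp mm [137.3   0.6  -1.9] rot [0.009 0.012 0.006] dp after rot [137.3  -0.2  -0.3]
```

View pics/s12.png

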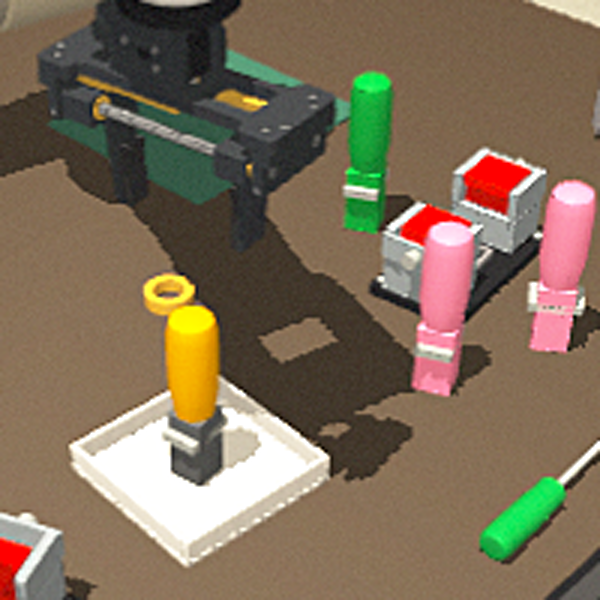

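```bash
python3 -c "
from station import arm
print(arm.hand_in())"
```

```text
the job is handed in; nothing more can be done
None
```

I rocked the gold handle to both sides, pulled it out of the stand and set it standing in the white tray. I then handed the job in at about 17 s of the 51 s allowed; no verdict is reported.

- **Rocking:** I leaned the handle about 14–15° towards each jaw with its foot kept down, then stood it straight. From the top view, the right jaw moved out about 12 mm. I did not measure the left jaw. Its opening is inferred from the equal lean, the push force of about 9 N, and the free pull-out.
- **Pull-out:** after 12 mm of lift the wrist force was only about 2.7 N, roughly the handle's own weight, so neither lip was holding it.
- **Set-down:** I lowered the handle until its foot met the tray floor, with a brief peak of about 12 N. It was released with the tool at (532, -25) mm, and my estimate of the tray's centre is (531, -25) mm.
- **Final picture:** the handle stands upright near the middle of the tray. The gripper is open and about 60 mm above it, touching nothing, and nothing else appears to have moved.

No check failed. The top and wrist cameras disagreed by about 5 mm on where the handle started along y. I took a middle value, and the rocking and pull-out showed no problem from it.

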